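Turn the domino tray round in its sleeve

ROBOT

A 6-joint arm with a two-finger parallel gripper is mounted at the origin on the work surface. World frame = base frame: x ahead of the robot, y to its left, z up, the work surface at z = 0. Lengths are in mm, angles in rad, forces in N, time in s.
With the tool pointing down it reaches from about 300 to 775 mm from the base axis. Payload 14.6 kg.
Tool frame: the origin (TCP) lies between the finger pads; the fingertips stand 11 mm ahead of it and the grasp point (between the pads) lies 8 mm behind it; z points along the fingers, y is the direction in which the jaws open and shut (so a half turn about z gives the same grasp; the last joint's range is limited). The gripper opens to 94 mm and grips with 3 to 60 N. Pads are 16 mm wide; open, the fingers measure 119 mm over their backs; the gripper's body (75 mm by 177 mm) begins 78 mm behind the grasp point.
Start: joints at [-1.352, 0.3, 1.521, -0, 1.321, -0.067], TCP at [155.052, -527.682, 216.446] pointing down, gripper open.
Joint ranges: [-3.03, 3.03], [-0.79, 2.21], [0.23, 2.52], [-1.04, 4.18], [0, 3.07], [-2.55, 2.55]. Speed limits (rad/s): [2.22, 2.22, 2.57, 3.14, 3.14, 3.14].

INTERFACE

Orientations are given as [roll, pitch, yaw] about the fixed x, y, z axes, in that order (R = Rz(yaw) Ry(pitch) Rx(roll)).
In Python, from cell import * gives the robot as it stands.
- The arm moves only by the tool arm_command, never from a script. Its argument "deltas" is a list of rows, each an object with "xyz": the shift along the world's x, y, z in m, a list of three; "turn": the turn, a rotation vector about the world's x, y, z in rad, a list of three. A call has 1 to 12 rows; each row shifts and turns the commanded pose from where the row before left it; what a row does not reach is not made up. A row lasts 1/8 s, in which the tool goes at most 62.5 mm and 10.7 degrees, less where a joint would pass 70% of its speed; a pose out of reach is approached as far as the arm can. A call with a gripper value outside its range is refused whole. "gripper" is the closure, from 0 (fully open) to 1 (shut), set as the call begins (left out, the last holds). The fingers move at their own pace and stop on an object; "force" is the grip in N (left out, the last holds). Time passes only in rows, so rows that do not move let the fingers close. It gives the time, the measured TCP pose, the force and the opening at its end, in the units of the state.
- read_state(): the state, without advancing time (a new reading comes with each control period).
- camera(name): name is "scene" or "top" or "wrist"; returns a dict with "color" (400x640x3 uint8, red, green, blue), "fx", "fy", "cx", "cy" (pixels), "rvec" (rotation vector, rad) and "tvec" (3), from world to camera coordinates, as OpenCV has them; the wrist camera has in their place "mount" (4x4, takes a point from camera to tool coordinates, whose origin is the TCP and whose axes are the flange's). Camera axes: x right, y down, z forward; pixel columns grow to the right and rows downward; lengths in mm; the calibration is good to about 2 mm. A picture is of the moment at which its call begins: read the wrist's pose just before it. There is no depth.
- sign_off(): hands the job in, once; it reports no verdict.
The state is a dict: "clock": time; "joints": joint angles; "qd": joint speeds; "effort": joint torques, N m; "eef_pos": TCP position; "eef_rot": TCP orientation; "wrist_force": force on the tool from outside, world axes, zero at the start; "moment": the same for the moment, N m; "finger_gap": finger opening in mm.
Only numpy, scipy, OpenCV 4.12 (cv2) and the standard library are available. Lean on these libraries where they do the work, as an engineer would, in place of code of your own. Each camera call takes 0.05 s, during which the arm holds its last target.

TASK

The domino tray has been pushed into its wooden sleeve the wrong way round. Slide it right out of the sleeve, turn it end for end and slide it back fully home, so that its red end sits flush in the blue-edged mouth and its brown end flush in the plain one. The tiles lie loose in it, so keep the tray flat on the shelf all the time, do not lift it, and leave the jar, the knight, the bell and the hourglass standing where they are.

Things in the scene. Friction and masses are not known exactly. Their poses are not given: they have to be found in the camera images.
- sleeve: Beech tunnel screwed to the shelf, 170 mm long, 77 wide, 48 high, open at both mouths. Origin: centre of its underside. y runs along it towards the blue-edged mouth, x across, z up; at most 0.35 rad off the world's. Passage 61 mm wide, 42 high, floored by the shelf (no step); walls 8 mm, roof 6. Half-way along, a steel flange 50 mm long, 4 high stands out 18 mm from each side.
- front_mouth (a point): Centre of the blue-edged mouth, 85 mm along +y from the sleeve's origin, 20 mm up. At both mouths the inner side edges are bevelled over the last 6 mm, and the roof has a central thumb cut-out, 42 mm wide and 55 mm deep along y (inner corners cut by 8 mm), through which a fingertip pointing down can follow the tray's end into the sleeve.
- back_mouth (a point): Centre of the plain mouth, 85 mm along -y from the sleeve's origin, 20 mm up; made like the other but unpainted.
- tray_mid (a point): Centre (19 mm up) of the loose brown tray of ivory dominoes (one piece with it): 170 mm long, 56 wide, 38 high, 0.4 to 0.63 kg, flat on the shelf inside the sleeve with 2.5 mm of play at each side, at first up to 8 mm out of flush either way. y runs along it towards its red end, x across, z up. It slides on the shelf, pushed on its ends or pinched across its 56 mm width.
- pull_end (a point): Middle of the outer face of the tray's red end, 85 mm along the tray's +y from tray_mid. At the start it is at the plain mouth.
- plain_end (a point): Middle of the outer face of the tray's brown end, 85 mm along the tray's -y from tray_mid.
- hourglass: Loose red plastic hourglass stand, upright, two discs of 72 mm diameter, 130 mm high, 0.15 kg; origin at the centre of its underside. It stands 210 to 255 mm from the sleeve's centre, in the tray's way beyond one of the two mouths, either one. Bystander.
- score_sheet: Blank paper score sheet, 105 x 148 mm, paper-thin, taped flat to the shelf beyond the other mouth, where there is room to bring the tray out and turn it; the tray slides over it as over the bare shelf. Origin at its centre.
- jar: Loose clear plastic jar of blue beads with a white screw lid, 75 mm diameter, 110 mm high, 0.35 kg, upright; origin at the centre of its underside. Bystander: jar, bell and knight stand 115 to 200 mm from the sleeve's centre, two on its far side and one on the robot's side, in any order.
- bell: Loose steel counter bell on a black base 82 mm in diameter, 60 mm high with its plunger, 0.3 kg; origin at the centre of its underside. Bystander.
- knight: Loose beech chess knight, base 52 mm in diameter, 97 mm high, 0.12 kg, its head within the base's outline or up to 4 mm beyond; origin at the centre of its underside. Bystander.
Things that resemble listed ones, but are neither listed nor needed, are in the scene too. What is shaped like the part that bears tray_mid but orange is not meant.

How it is judged (in metres and radians):
On the way:
1. the tray has been slid completely out of the sleeve (horizontal distance between tray_mid and sleeve above 0.171 m), for 0.1 s.
At the end, for the whole second after the job is handed in: The tray lies in the sleeve, flat on the shelf, turned end for end: its red end is flush with the blue-edged mouth and its brown end with the plain mouth, each within 6 mm (y of pull_end in the frame of sleeve between 0.079 and 0.091 m and x of pull_end in the frame of sleeve between -0.008 and 0.008 m and y of plain_end in the frame of sleeve between -0.091 and -0.079 m and x of plain_end in the frame of sleeve between -0.008 and 0.008 m and height (world z) of tray_mid below 0.024 m and angle between tray_mid's own z axis and vertical below 0.08 rad); the robot touches nothing.
It fails at once if the tray is lifted more than 15 mm off the shelf or tipped more than 0.2 rad (height (world z) of tray_mid above 0.034 m or angle between tray_mid's own z axis and vertical above 0.2 rad).
It fails at once if the jar, bell, knight or hourglass is shifted more than 15 mm or tipped more than 0.3 rad (distance of any of jar, bell, knight, hourglass from where it was at the start of the episode above 0.015 m or angle between any of jar, bell, knight, hourglass's own z axis and vertical above 0.3 rad).
It also fails if it takes over 72 s, if anything falls off the work surface, if the arm or the gripper's body presses on something with over 40 N, if the wrist force passes 120 N, or if a joint passes its speed limit or range.

## Working session

There is one attempt and no reset: what is moved stays moved. The work goes in short steps, Python scripts to look and compute and a tool call to move; the robot and the scene stay as the last step left them, time stands still between calls to the robot, and variables do not carry over. Pictures are saved under pics/ and viewed, and the job is handed in when it is done.

Besides the shell and the picture viewer there is one more tool, called after "Emit:" by a JSON object that holds its "method" and its "body", one argument or row to a line. arm_command: Moves the arm, as the interface text tells. Its arguments: {"type":"object","properties":{"deltas":{"type":"array","items":{"type":"object","properties":{"xyz":{"type":"array","items":{"type":"number"}},"turn":{"type":"array","items":{"type":"number"}}}}},"gripper":{"type":"number"},"force":{"type":"number"}},"required":["deltas"]}

```bash
mkdir -p pics; ls; python3 - <<'E'
from cell import *
import cv2
print(read_state())
for n in ("scene","top"):
    c=camera(n); cv2.imwrite(f"pics/{n}0.png",c["color"][:,:,::-1]); print(n,{k:v for k,v in c.items() if k!="color"})
E
```

```text
pics
{'clock': 0.0, 'joints': array([-1.35161698e+00,  3.00435152e-01,  1.52158817e+00, -3.37756938e-05,
        1.32068319e+00, -6.66047349e-02]), 'qd': array([-1.10092905e-03, -6.77719184e-05,  7.08021433e-04, -2.55858410e-04,
        1.90190835e-04,  5.23844875e-04]), 'effort': array([-2.75664141e-03, -5.31807876e+01, -3.52732587e+01,  7.06564612e-02,
        2.43387348e-02, -8.21946969e-05]), 'eef_pos': array([ 154.98257869, -527.45251685,  215.90304125]), 'eef_rot': array([-3.14047909e+00, -4.14901766e-05,  2.85792441e-01]), 'wrist_force': array([ 0.74939572,  0.11139952, -0.22082183]), 'moment': array([-0.05343259,  0.02829583, -0.04173051]), 'finger_gap': 94.00435090358013}
scene {'fx': 476.91731404876333, 'fy': 476.91731404876333, 'cx': 314.10005678093825, 'cy': 200.9712030551913, 'rvec': array([ 1.15928651,  2.53037035, -0.79079252]), 'tvec': array([ 387.28062765, -340.94758325, 1452.53481628])}
top {'fx': 390.8961830557199, 'fy': 390.8961830557199, 'cx': 326.4826683262895, 'cy': 203.81896258784212, 'rvec': array([ 2.14317173, -2.20132576,  0.06936846]), 'tvec': array([ 36.61911158, 610.40601955, 807.8826029 ])}
```

View pics/scene0.png

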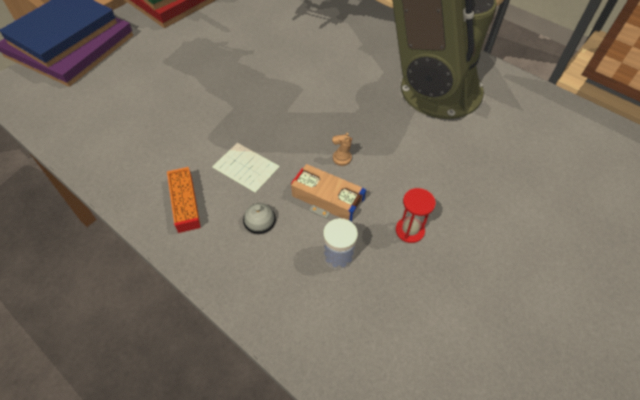

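View pics/top0.png

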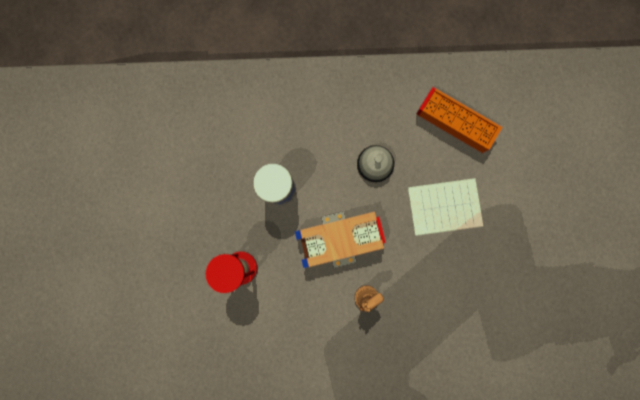

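The scene view shows the sleeve at about (330,190), with its red end at (300,178) and blue mouth at (360,200). The hourglass (415,215) stands beyond the blue mouth and the sheet (246,167) beyond the plain mouth. The orange tray at (184,198) is the decoy. In the top view the sleeve is at (341,240), jar (272,183), bell (376,163), knight (368,298), hourglass base about (240,270), sheet (446,207).

```bash
cat > h.py <<'E'
from cell import *
import cv2, numpy as np
from scipy.spatial.transform import Rotation as Ro
def cam(n):
    s=read_state(); c=camera(n)
    K=np.array([[c["fx"],0,c["cx"]],[0,c["fy"],c["cy"]],[0,0,1]])
    if n=="wrist":
        T=np.eye(4);T[:3,:3]=Ro.from_euler("xyz",s["eef_rot"]).as_matrix();T[:3,3]=s["eef_pos"]
        W=T@np.array(c["mount"]);R=W[:3,:3].T;t=-R@W[:3,3]
    else:
        R=cv2.Rodrigues(c["rvec"])[0];t=np.array(c["tvec"]).ravel()
    return c["color"],K,R,t,s
def ray(px,z,K,R,t):
    px=np.atleast_2d(px).astype(float)
    d=np.c_[px,np.ones(len(px))]@np.linalg.inv(K).T@R
    o=-R.T@t
    return o+d*((z-o[2])/d[:,2])[:,None]
def proj(P,K,R,t):
    q=np.atleast_2d(P)@R.T+t; q=q@K.T; return q[:,:2]/q[:,2:]
E
python3 - <<'E'
from h import *
im,K,R,t,s=cam("top")
print("cam pos",-R.T@t)
for n,p,z in [("sleeve",(341,240),48),("jar top",(272,183),110),("bell",(376,163),20),("knight base",(366,297),10),("hg top",(225,273),130),("hg base",(240,269),0),("sheet",(446,207),0),("decoy",(458,120),38)]:
    print(n,ray(p,z,K,R,t)[0].round(0))
crop=im[160:330,190:500]; cv2.imwrite("pics/c1.png",cv2.resize(crop[:,:,::-1],None,fx=2.5,fy=2.5,interpolation=cv2.INTER_CUBIC))
crop=im[205:275,290:395]; cv2.imwrite("pics/c2.png",cv2.resize(crop[:,:,::-1],None,fx=7,fy=7,interpolation=cv2.INTER_CUBIC))
E
```

```text
cam pos [544.14917957   7.41019934 854.66808026]
sleeve [534.  -8.  48.]
jar top [647. 123. 110.]
bell [697. -89.  20.]
knight base [412. -58.  10.]
hg top [480. 209. 130.]
hg base [476. 212.   0.]
sheet [ 599. -240.    0.]
decoy [ 781. -263.   38.]
```

View pics/c1.png

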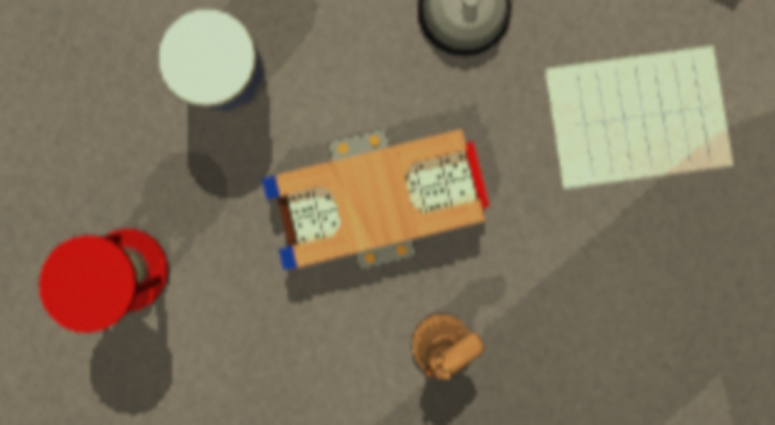

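View pics/c2.png

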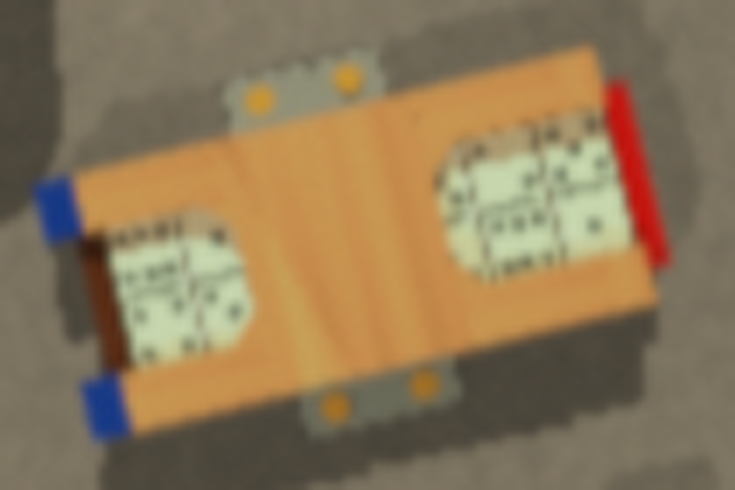

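The top-view crop shows the white-tiled tray inside the beech sleeve. It is the brown one: red end at the plain mouth (635,175 in the crop), brown end just inside the blue mouth (105,300). The orange tray outside is the decoy. Next I measure the sleeve's pose from its roof corners.

```bash
cat >> h.py <<'E'
def pose_from_corners(P):  # blue-left(+x?) order: any 4 points
    pass
E
python3 - <<'E'
from h import *
im,K,R,t,s=cam("top")
hsv=cv2.cvtColor(im,cv2.COLOR_RGB2HSV)
wood=cv2.inRange(hsv,(8,90,120),(22,255,255)); blue=cv2.inRange(hsv,(110,120,60),(130,255,255))
m=np.zeros_like(wood); m[205:275,290:395]=(wood|blue)[205:275,290:395]
m=cv2.morphologyEx(m,cv2.MORPH_OPEN,np.ones((2,2)))
ys,xs=np.nonzero(m); r=cv2.minAreaRect(np.c_[xs,ys].astype(np.float32)); b=cv2.boxPoints(r); print(b)
man=np.array([[35,185],[98,440],[657,300],[597,45]])/7+[290,205]-0.43
for B in (b,man):
    P=ray(B,48,K,R,t); print(P.round(1), P.mean(0).round(1),[np.linalg.norm(P[i]-P[(i+1)%4]).round(1) for i in range(4)])
P=ray(man,48,K,R,t); y=(P[0]+P[1]-P[2]-P[3])[:2]; th=np.arctan2(-y[0],y[1]); c=P.mean(0)[:2]; print("theta",th,"c",c)
Rz=np.array([[np.cos(th),-np.sin(th)],[np.sin(th),np.cos(th)]])
red=(cv2.inRange(hsv,(0,150,100),(6,255,255))|cv2.inRange(hsv,(174,150,100),(180,255,255)))
m=np.zeros_like(red); m[205:275,365:395]=red[205:275,365:395]; ys,xs=np.nonzero(m)
Q=ray(np.c_[xs,ys],38,K,R,t)[:,:2]; l=(Q-c)@Rz; print("red local",l.min(0),l.max(0))
for n,p,z in [("jar",(272,183),110),("bell",(376,163),10),("knight",(366,297),10),("hg",(225,273),130)]:
    q=ray(p,z,K,R,t)[0,:2]; print(n,q.round(),((q-c)@Rz).round())
E
```

```text
[[293.82358 226.2941 ]
 [374.52945 206.11765]
 [386.52945 254.11765]
 [305.82358 274.2941 ]]
[[ 564.6   88.5   48. ]
 [ 601.8  -79.2   48. ]
 [ 502.8 -100.1   48. ]
 [ 466.1   65.9   48. ]] [533.8  -6.2  48. ] [np.float64(171.8), np.float64(101.2), np.float64(170.0), np.float64(101.1)]
[[554.9  87.2  48. ]
 [480.1  70.2  48. ]
 [516.6 -94.3  48. ]
 [591.7 -79.5  48. ]] [535.8  -4.1  48. ] [np.float64(76.7), np.float64(168.5), np.float64(76.6), np.float64(170.7)]
theta 0.21786841473685187 c [535.80601202  -4.10819727]
red local [-28.83706724 -92.51012973] [ 25.39932051 -84.13010375]
jar [647. 123.] [136. 100.]
bell [699. -90.] [ 141. -119.]
knight [412. -58.] [-133.  -26.]
hg [480. 209.] [ -8. 220.]
```

Measured sizes match the sleeve (77 × 170): centre about (536, −4), θ ≈ 0.217. The red end sticks out about 7 mm. Plan: push the tray from the blue mouth with closed fingertips, then pinch it beyond the plain mouth, pull it out, turn it and reinsert. First move over the front mouth.

Emit:
{"method": "arm_command", "body": {
  "deltas": [
    {"xyz": [0.0225,0.039,0],"turn": [0,0,0.094]},
    {"xyz": [0.0225,0.039,0],"turn": [0,0,0.094]},
    {"xyz": [0.0225,0.039,0],"turn": [0,0,0.094]},
    {"xyz": [0.0225,0.039,0],"turn": [0,0,0.094]},
    {"xyz": [0.0225,0.039,0],"turn": [0,0,0.094]},
    {"xyz": [0.0225,0.039,0],"turn": [0,0,0.094]},
    {"xyz": [0.0225,0.039,0],"turn": [0,0,0.094]},
    {"xyz": [0.0225,0.039,0],"turn": [0,0,0.094]},
    {"xyz": [0.0225,0.039,0],"turn": [0,0,0.094]},
    {"xyz": [0.0225,0.039,0],"turn": [0,0,0.094]},
    {"xyz": [0.0225,0.039,0],"turn": [0,0,0.094]},
    {"xyz": [0.0225,0.039,0],"turn": [0,0,0.094]}
  ],
  "gripper": 1,
  "force": 30
}}

```text
clock: 1.7
eef_pos: [425.6, -58.2, 216.5]
eef_rot: [3.141, 0.0, 1.417]
wrist_force: [0.9, -1.2, -0.6]
finger_gap: 0.4
```

Emit:
{"method": "arm_command", "body": {
  "deltas": [
    {"xyz": [0.0225,0.039,0],"turn": [0,0,0.094]},
    {"xyz": [0.0225,0.039,0],"turn": [0,0,0.094]},
    {"xyz": [0.0225,0.039,0],"turn": [0,0,0.094]},
    {"xyz": [0.0225,0.039,0],"turn": [0,0,0.094]},
    {"xyz": [0,0,0]},
    {"xyz": [0,0,0]}
  ]
}}

```text
validation failed for argument at $.de...
```

```bash
python3 - <<'E'
from h import *
im,K,R,t,s=cam("wrist"); print(s["clock"],s["eef_pos"],s["eef_rot"],s["joints"])
cv2.imwrite("pics/w1.png",im[:,:,::-1])
np.savez("w1.npz",im=im,K=K,R=R,t=t)
E
```

```text
1.7 [425.58681518 -58.23961444 216.50053904] [3.14137713e+00 2.28039126e-05 1.41695735e+00] [-2.21303940e-01  2.73564143e-02  1.83811913e+00 -8.59386302e-06
  1.27590054e+00 -6.74624664e-02]
```

View pics/w1.png

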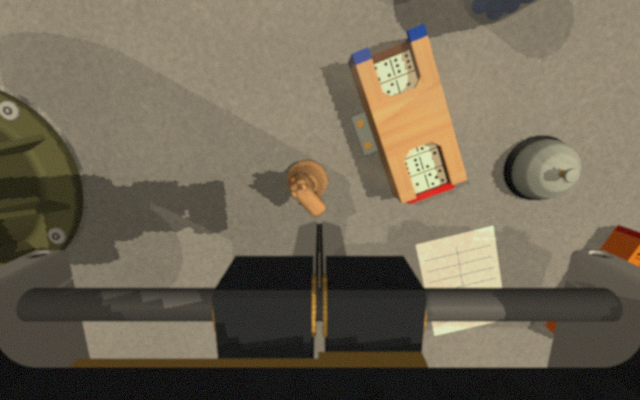

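The wrist view shows the sleeve clearly: blue mouth corners about (352,60) and (424,28), plain corners about (406,203) and (467,180). I'll cross-check the pose from it. The second move was refused, likely because some rows had no turn.

```bash
python3 - <<'E'
from h import *
d=np.load("w1.npz"); im,K,R,t=d["im"],d["K"],d["R"],d["t"]
c=im[15:215,340:480]; cv2.imwrite("pics/w1c.png",cv2.resize(c[:,:,::-1],None,fx=3,fy=3,interpolation=cv2.INTER_CUBIC))
E
```

```text
(no output)
```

View pics/w1c.png

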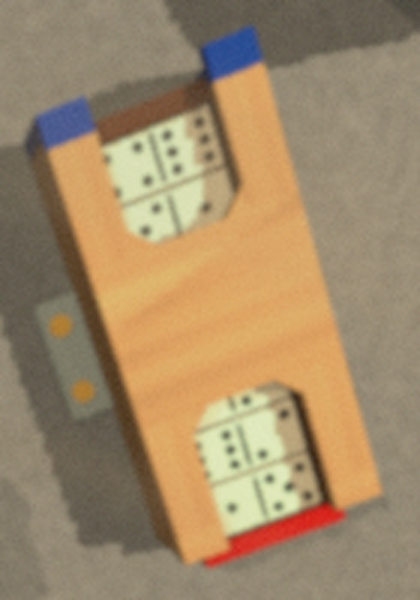

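Emit:
{"method": "arm_command", "body": {
  "deltas": [
    {"xyz": [0.022,0.038,0],"turn": [0,0,0.092]},
    {"xyz": [0.022,0.038,0],"turn": [0,0,0.092]},
    {"xyz": [0.022,0.038,0],"turn": [0,0,0.092]},
    {"xyz": [0.022,0.038,0],"turn": [0,0,0.092]},
    {"xyz": [0,0,0],"turn": [0,0,0]}
  ]
}}

```text
clock: 2.38
eef_pos: [513.5, 94.2, 215.8]
eef_rot: [-3.141, -0.0, 1.785]
wrist_force: [-0.5, -1.1, -0.4]
finger_gap: 0.8
```

```bash
python3 - <<'E'
from h import *
d=np.load("w1.npz"); K,R,t=d["K"],d["R"],d["t"]
B=np.array([[258,27],[37,118],[190,563],[381,495]])/3+[340,15]-0.33
P=ray(B,48,K,R,t); print(P.round(1),[np.linalg.norm(P[i]-P[(i+1)%4]).round(1) for i in range(4)])
y=(P[0]+P[1]-P[2]-P[3])[:2]; print(np.arctan2(-y[0],y[1]),P.mean(0))
E
```

```text
[[554.5  87.3  48. ]
 [478.2  70.8  48. ]
 [515.9 -93.5  48. ]
 [588.9 -78.1  48. ]] [np.float64(78.1), np.float64(168.6), np.float64(74.6), np.float64(169.0)]
0.21521682096997038 [534.38158403  -3.37381411  48.        ]
```

Both views agree: centre (535, −3.5), θ = 0.216. The TCP is at local (0, 100). Descend.

Emit:
{"method": "arm_command", "body": {
  "deltas": [
    {"xyz": [0,0,-0.04],"turn": [0,0,0]},
    {"xyz": [0,0,-0.04],"turn": [0,0,0]},
    {"xyz": [0,0,-0.04],"turn": [0,0,0]},
    {"xyz": [0,0,-0.035],"turn": [0,0,0]},
    {"xyz": [0,0,-0.02],"turn": [0,0,0]},
    {"xyz": [0,0,-0.012],"turn": [0,0,0]},
    {"xyz": [0,0,0],"turn": [0,0,0]}
  ]
}}

```text
clock: 3.25
eef_pos: [512.8, 91.9, 29.2]
eef_rot: [-3.141, -0.0, 1.781]
wrist_force: [0.3, 0.4, -0.5]
finger_gap: 0.6
```

Emit:
{"method": "arm_command", "body": {
  "deltas": [
    {"xyz": [0.0013,-0.006,0],"turn": [0,0,0]},
    {"xyz": [0.0013,-0.006,0],"turn": [0,0,0]},
    {"xyz": [0.0013,-0.006,0],"turn": [0,0,0]},
    {"xyz": [0.0013,-0.006,0],"turn": [0,0,0]},
    {"xyz": [0.0013,-0.006,0],"turn": [0,0,0]},
    {"xyz": [0,0,0],"turn": [0,0,0]}
  ]
}}

```text
clock: 4.0
eef_pos: [519.6, 61.6, 29.3]
eef_rot: [-3.141, 0.0, 1.781]
wrist_force: [0.9, -0.6, 0.2]
finger_gap: 0.4
```

Emit:
{"method": "arm_command", "body": {
  "deltas": [
    {"xyz": [0.0013,-0.006,0],"turn": [0,0,0]},
    {"xyz": [0.0013,-0.006,0],"turn": [0,0,0]},
    {"xyz": [0.0013,-0.006,0],"turn": [0,0,0]},
    {"xyz": [0.0011,-0.005,0],"turn": [0,0,0]}
  ]
}}

```text
clock: 4.5
eef_pos: [524.5, 38.8, 29.3]
eef_rot: [-3.141, 0.0, 1.782]
wrist_force: [-0.6, 1.8, -1.1]
finger_gap: 0.7
```

```bash
python3 - <<'E'
from h import *
im,K,R,t,s=cam("top"); print(s["eef_pos"],s["wrist_force"])
cv2.imwrite("pics/t2.png",cv2.resize(im[180:320,230:480][:,:,::-1],None,fx=3,fy=3,interpolation=cv2.INTER_CUBIC))
hsv=cv2.cvtColor(im,cv2.COLOR_RGB2HSV)
red=(cv2.inRange(hsv,(0,150,80),(6,255,255))|cv2.inRange(hsv,(174,150,80),(180,255,255)))
m=np.zeros_like(red); m[190:290,365:450]=red[190:290,365:450]; ys,xs=np.nonzero(m)
Q=ray(np.c_[xs,ys],38,K,R,t)[:,:2];th=.216
Rz=np.array([[np.cos(th),-np.sin(th)],[np.sin(th),np.cos(th)]]); l=(Q-[535,-3.5])@Rz; print(l.min(0),l.max(0),Q.mean(0))
E
```

```text
[524.52810624  38.79040078  29.28466607] [-0.56755027  1.77800453 -1.12690014]
[ -28.93246111 -137.29173645] [  26.31338511 -128.100634  ] [ 562.38155788 -133.67041128]
```

View pics/t2.png

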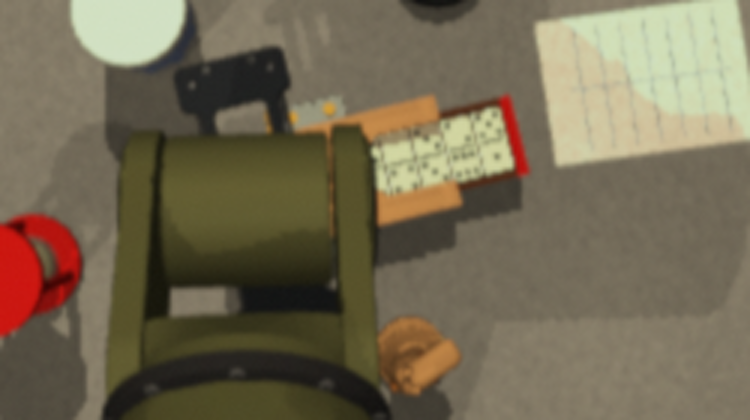

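The tray moved: the red end now sits about 51 mm out of the plain mouth, at (515,135) in this crop. Back off, lift, and move over the exposed part.

Emit:
{"method": "arm_command", "body": {
  "deltas": [
    {"xyz": [-0.001,0.004,0.003],"turn": [0,0,0]},
    {"xyz": [0,0,0.03],"turn": [0,0,0]},
    {"xyz": [0,0,0.05],"turn": [0,0,0]},
    {"xyz": [0,0,0.05],"turn": [0,0,0]},
    {"xyz": [0.007,-0.032,0],"turn": [0,0,0]},
    {"xyz": [0.008,-0.04,0],"turn": [0,0,0]},
    {"xyz": [0.008,-0.04,0],"turn": [0,0,0]},
    {"xyz": [0.008,-0.032,0],"turn": [0,0,0]},
    {"xyz": [0.005,-0.016,0],"turn": [0,0,0]}
  ]
}}

```text
clock: 5.68
eef_pos: [559.7, -117.7, 162.6]
eef_rot: [3.141, 0.0, 1.781]
wrist_force: [-0.5, -0.1, -0.1]
finger_gap: -0.0
```

Emit:
{"method": "arm_command", "body": {
  "deltas": [
    {"xyz": [0,0,0],"turn": [0,0,0.005]},
    {"xyz": [0,0,0],"turn": [0,0,0]}
  ],
  "gripper": 0
}}

```text
clock: 5.92
eef_pos: [559.4, -115.6, 162.4]
eef_rot: [-3.141, -0.0, 1.788]
wrist_force: [-0.1, 0.1, -0.0]
finger_gap: 17.2
```

Emit:
{"method": "arm_command", "body": {
  "deltas": [
    {"xyz": [0,0,-0.02],"turn": [0,0,0]},
    {"xyz": [0,0,-0.02],"turn": [0,0,0]},
    {"xyz": [0,0,-0.02],"turn": [0,0,0]},
    {"xyz": [0,0,-0.01],"turn": [0,0,0]},
    {"xyz": [0,0,0],"turn": [0,0,0]},
    {"xyz": [0,0,0],"turn": [0,0,0]},
    {"xyz": [0,0,0],"turn": [0,0,0]}
  ]
}}

```text
clock: 6.8
eef_pos: [559.8, -116.7, 93.2]
eef_rot: [3.141, 0.0, 1.787]
wrist_force: [0.4, 0.3, 0.0]
finger_gap: 87.0
```

Emit:
{"method": "arm_command", "body": {
  "deltas": [
    {"xyz": [0,0,-0.03],"turn": [0,0,0]},
    {"xyz": [0,0,-0.025],"turn": [0,0,0]},
    {"xyz": [0,0,-0.014],"turn": [0,0,0]},
    {"xyz": [0,0,-0.007],"turn": [0,0,0]},
    {"xyz": [0,0,0],"turn": [0,0,0]}
  ]
}}

```text
clock: 7.42
eef_pos: [559.7, -116.7, 16.7]
eef_rot: [3.141, 0.0, 1.787]
wrist_force: [-0.7, -0.5, -0.0]
finger_gap: 94.2
```

Emit:
{"method": "arm_command", "body": {
  "deltas": [
    {"xyz": [0,0,0],"turn": [0,0,0]},
    {"xyz": [0,0,0],"turn": [0,0,0]},
    {"xyz": [0,0,0],"turn": [0,0,0]},
    {"xyz": [0,0,0],"turn": [0,0,0]},
    {"xyz": [0,0,0],"turn": [0,0,0]},
    {"xyz": [0,0,0],"turn": [0,0,0]},
    {"xyz": [0,0,0],"turn": [0,0,0]}
  ],
  "gripper": 1,
  "force": 25
}}

```text
clock: 8.3
eef_pos: [559.6, -116.7, 16.6]
eef_rot: [3.142, 0.0, 1.787]
wrist_force: [-2.3, 0.3, 1.8]
finger_gap: 55.6
```

Gap 55.6 mm, so the tray is held. Pull straight along the sleeve axis.

Emit:
{"method": "arm_command", "body": {
  "deltas": [
    {"xyz": [0.0013,-0.006,0],"turn": [0,0,0]},
    {"xyz": [0.0026,-0.012,0],"turn": [0,0,0]},
    {"xyz": [0.0033,-0.015,0],"turn": [0,0,0]},
    {"xyz": [0.0033,-0.015,0],"turn": [0,0,0]},
    {"xyz": [0.0033,-0.015,0],"turn": [0,0,0]},
    {"xyz": [0.0033,-0.015,0],"turn": [0,0,0]},
    {"xyz": [0.0033,-0.015,0],"turn": [0,0,0]},
    {"xyz": [0.0033,-0.015,0],"turn": [0,0,0]},
    {"xyz": [0.0033,-0.015,0],"turn": [0,0,0]},
    {"xyz": [0.0033,-0.015,0],"turn": [0,0,0]},
    {"xyz": [0.0033,-0.015,0],"turn": [0,0,0]},
    {"xyz": [0.0026,-0.012,0],"turn": [0,0,0]}
  ]
}}

```text
clock: 9.8
eef_pos: [595.8, -282.7, 16.6]
eef_rot: [3.141, -0.0, 1.786]
wrist_force: [-1.6, 5.6, 5.6]
finger_gap: 56.1
```

Emit:
{"method": "arm_command", "body": {
  "deltas": [
    {"xyz": [-0.002,-0.01,0],"turn": [0,0,0]},
    {"xyz": [-0.003,-0.013,0],"turn": [0,0,0]},
    {"xyz": [-0.003,-0.013,0],"turn": [0,0,0]},
    {"xyz": [-0.002,-0.01,0],"turn": [0,0,0]},
    {"xyz": [0,0,0],"turn": [0,0,0]}
  ]
}}

```text
clock: 10.42
eef_pos: [585.5, -329.4, 16.6]
eef_rot: [3.141, 0.002, 1.786]
wrist_force: [-0.3, -4.3, 3.8]
finger_gap: 55.7
```

```bash
python3 - <<'E'
from h import *
im,K,R,t,s=cam("top"); print(s["eef_pos"],s["wrist_force"],s["finger_gap"])
cv2.imwrite("pics/t3.png",im[:,:,::-1])
E
```

```text
[ 585.50007719 -329.35651458   16.62194122] [-0.28599763 -4.31452715  3.83078566] 55.74855449294591
```

View pics/t3.png

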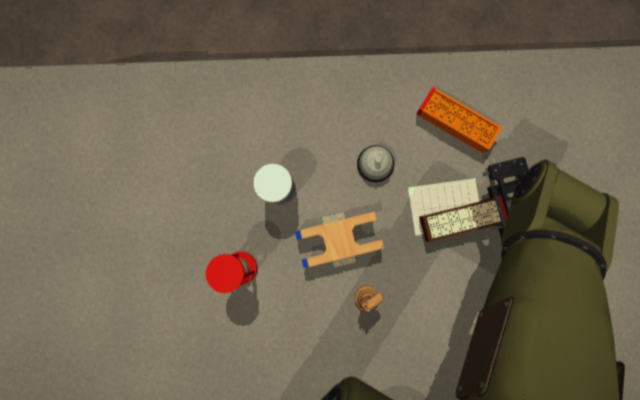

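The tray is fully out (top view, centre about (463,218)) and nothing else has moved. Open, slide the open jaws along to the tray's middle, and grip again.

Emit:
{"method": "arm_command", "body": {
  "deltas": [
    {"xyz": [0,0,0],"turn": [0,0,0]},
    {"xyz": [0,0,0],"turn": [0,0,0]},
    {"xyz": [0,0,0],"turn": [0,0,0]},
    {"xyz": [0,0,0],"turn": [0,0,0]},
    {"xyz": [0,0,0],"turn": [0,0,0]},
    {"xyz": [-0.003,0.014,0],"turn": [0,0,0]},
    {"xyz": [-0.004,0.018,0],"turn": [0,0,0]},
    {"xyz": [-0.004,0.018,0],"turn": [0,0,0]},
    {"xyz": [-0.003,0.014,0],"turn": [0,0,0]},
    {"xyz": [0,0,0],"turn": [0,0,0]}
  ],
  "gripper": 0
}}

```text
clock: 11.72
eef_pos: [571.8, -262.6, 16.6]
eef_rot: [-3.142, -0.0, 1.788]
wrist_force: [0.1, -0.1, 0.9]
finger_gap: 94.2
```

Emit:
{"method": "arm_command", "body": {
  "deltas": [
    {"xyz": [0,0,0],"turn": [0,0,0]},
    {"xyz": [0,0,0],"turn": [0,0,0]},
    {"xyz": [0,0,0],"turn": [0,0,0]},
    {"xyz": [0,0,0],"turn": [0,0,0]},
    {"xyz": [0,0,0],"turn": [0,0,0]},
    {"xyz": [0,0,0],"turn": [0,0,0]},
    {"xyz": [0,0,0],"turn": [0,0,0]}
  ],
  "gripper": 1,
  "force": 30
}}

```text
clock: 12.6
eef_pos: [571.7, -263.8, 16.4]
eef_rot: [-3.141, -0.0, 1.787]
wrist_force: [-0.4, -1.4, -0.9]
finger_gap: 55.4
```

Now turn by −π about z, shifting slightly to −y to stay clear of the joint-6 limit.

Emit:
{"method": "arm_command", "body": {
  "deltas": [
    {"xyz": [-0.0005,-0.003,0],"turn": [0,0,-0.06]},
    {"xyz": [-0.0005,-0.003,0],"turn": [0,0,-0.13]},
    {"xyz": [-0.0005,-0.003,0],"turn": [0,0,-0.13]},
    {"xyz": [-0.0005,-0.003,0],"turn": [0,0,-0.13]},
    {"xyz": [-0.0005,-0.003,0],"turn": [0,0,-0.13]},
    {"xyz": [-0.0005,-0.003,0],"turn": [0,0,-0.13]},
    {"xyz": [-0.0005,-0.003,0],"turn": [0,0,-0.13]},
    {"xyz": [-0.0005,-0.003,0],"turn": [0,0,-0.13]},
    {"xyz": [-0.0005,-0.003,0],"turn": [0,0,-0.13]},
    {"xyz": [-0.0005,-0.003,0],"turn": [0,0,-0.13]},
    {"xyz": [-0.0005,-0.003,0],"turn": [0,0,-0.13]},
    {"xyz": [-0.0005,-0.003,0],"turn": [0,0,-0.13]}
  ]
}}

```text
clock: 14.1
eef_pos: [565.9, -299.5, 16.4]
eef_rot: [-3.141, -0.0, 0.293]
wrist_force: [0.7, 0.1, -1.2]
finger_gap: 55.6
```

Emit:
{"method": "arm_command", "body": {
  "deltas": [
    {"xyz": [0,0,0],"turn": [0,0,-0.13]},
    {"xyz": [0,0,0],"turn": [0,0,-0.13]},
    {"xyz": [0,0,0],"turn": [0,0,-0.13]},
    {"xyz": [0,0,0],"turn": [0,0,-0.13]},
    {"xyz": [0,0,0],"turn": [0,0,-0.13]},
    {"xyz": [0,0,0],"turn": [0,0,-0.13]},
    {"xyz": [0,0,0],"turn": [0,0,-0.13]},
    {"xyz": [0,0,0],"turn": [0,0,-0.13]},
    {"xyz": [0,0,0],"turn": [0,0,-0.13]},
    {"xyz": [0,0,0],"turn": [0,0,-0.13]},
    {"xyz": [0,0,0],"turn": [0,0,-0.13]},
    {"xyz": [0,0,0],"turn": [0,0,0]}
  ]
}}

```text
clock: 15.6
eef_pos: [565.8, -299.5, 16.4]
eef_rot: [-3.142, 0.0, -1.132]
wrist_force: [-0.2, -0.2, -2.0]
finger_gap: 56.1
```

```bash
python3 - <<'E'
from h import *
s=read_state(); print(s["clock"],s["eef_pos"],s["eef_rot"],s["joints"],s["wrist_force"],s["finger_gap"])
E
```

```text
15.6 [ 565.77649888 -299.53709283   16.37240843] [-3.14153970e+00  1.51369736e-04 -1.13237830e+00] [-5.44165741e-01  7.12133939e-01  1.40181594e+00  1.49561977e-04
  1.02773932e+00  2.15893160e+00] [-0.17366014 -0.22217832 -2.03070077] 56.05389088646985
```

Emit:
{"method": "arm_command", "body": {
  "deltas": [
    {"xyz": [0.005,0.001,0],"turn": [0,0,-0.1]},
    {"xyz": [0.0055,0.001,0],"turn": [0,0,-0.1]},
    {"xyz": [0.0055,0.001,0],"turn": [0,0,-0.024]},
    {"xyz": [0.0055,0.001,0],"turn": [0,0,0]},
    {"xyz": [0.0055,0.001,0],"turn": [0,0,0]},
    {"xyz": [0.0055,0.002,0],"turn": [0,0,0]},
    {"xyz": [0,0,0],"turn": [0,0,0]}
  ]
}}

```text
clock: 16.48
eef_pos: [598.9, -292.3, 16.4]
eef_rot: [-3.141, -0.0, -1.356]
wrist_force: [1.4, 0.4, -2.0]
finger_gap: 55.5
```

Release, lift, turn the wrist back by +π, and move over the brown rear end.

Emit:
{"method": "arm_command", "body": {
  "deltas": [
    {"xyz": [0,0,0],"turn": [0,0,0]},
    {"xyz": [0,0,0],"turn": [0,0,0]},
    {"xyz": [0,0,0],"turn": [0,0,0]},
    {"xyz": [0,0,0],"turn": [0,0,0]},
    {"xyz": [0,0,0.02],"turn": [0,0,0]},
    {"xyz": [0,0,0.04],"turn": [0,0,0]},
    {"xyz": [0,0,0.03],"turn": [0,0,0.1]},
    {"xyz": [0,0,0.01],"turn": [0,0,0.15]},
    {"xyz": [0,0,0],"turn": [0,0,0.15]},
    {"xyz": [0,0,0],"turn": [0,0,0.15]},
    {"xyz": [0,0,0],"turn": [0,0,0.15]},
    {"xyz": [0,0,0],"turn": [0,0,0.15]}
  ],
  "gripper": 0
}}

```text
clock: 17.98
eef_pos: [598.5, -292.8, 118.2]
eef_rot: [-3.142, -0.002, -0.502]
wrist_force: [0.3, 0.2, 1.0]
finger_gap: 93.7
```

Emit:
{"method": "arm_command", "body": {
  "deltas": [
    {"xyz": [0.001,-0.005,0],"turn": [0,0,0.15]},
    {"xyz": [0.001,-0.005,0],"turn": [0,0,0.15]},
    {"xyz": [0.001,-0.005,0],"turn": [0,0,0.15]},
    {"xyz": [0.001,-0.005,0],"turn": [0,0,0.15]},
    {"xyz": [0.001,-0.005,0],"turn": [0,0,0.15]},
    {"xyz": [0.001,-0.005,0],"turn": [0,0,0.15]},
    {"xyz": [0.001,-0.005,0],"turn": [0,0,0.15]},
    {"xyz": [0.001,-0.005,0],"turn": [0,0,0.15]},
    {"xyz": [0.001,-0.005,0],"turn": [0,0,0.15]},
    {"xyz": [0.001,-0.005,0],"turn": [0,0,0.15]},
    {"xyz": [0.001,-0.005,0],"turn": [0,0,0.15]},
    {"xyz": [0.001,-0.005,0],"turn": [0,0,0.15]}
  ]
}}

```text
clock: 19.48
eef_pos: [610.5, -352.9, 118.2]
eef_rot: [3.14, 0.0, 1.298]
wrist_force: [-0.3, 0.1, 0.3]
finger_gap: 94.1
```

```bash
python3 - <<'E'
from h import *
im,K,R,t,s=cam("top"); print(s["clock"],s["eef_pos"],s["eef_rot"])
cv2.imwrite("pics/t4.png",im[:,:,::-1])
im,K,R,t,s=cam("wrist");cv2.imwrite("pics/w4.png",im[:,:,::-1])
E
```

```text
19.475 [ 610.45953558 -352.94859644  118.18125677] [3.14024901e+00 3.75320338e-04 1.29776479e+00]
```

View pics/t4.png

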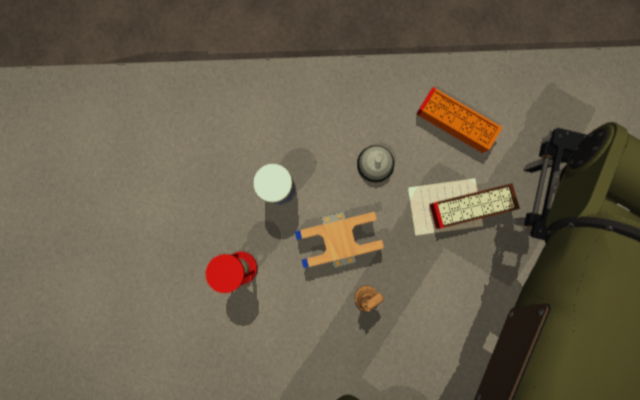

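View pics/w4.png

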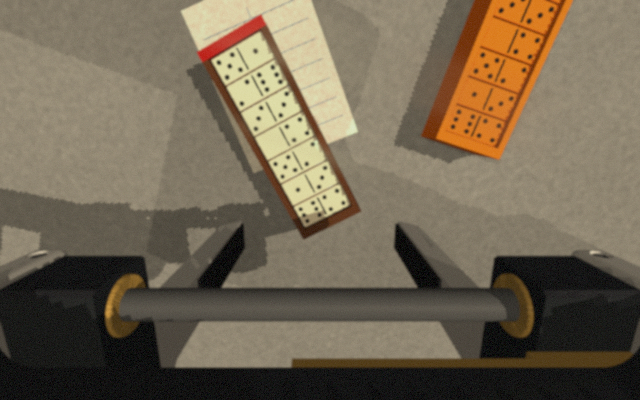

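The tray is turned: its red end at (437,215) faces the sleeve and its brown end is at (515,198). I'll measure its pose.

```bash
python3 - <<'E'
from h import *
im=cv2.imread("pics/t4.png"); cv2.imwrite("pics/t4c.png",cv2.resize(im[175:240,425:530],None,fx=7,fy=7,interpolation=cv2.INTER_CUBIC))
im=cv2.imread("pics/t4.png"); cv2.imwrite("pics/t4d.png",cv2.resize(im[200:280,285:395],None,fx=7,fy=7,interpolation=cv2.INTER_CUBIC))
E
```

```text
(no output)
```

View pics/t4c.png

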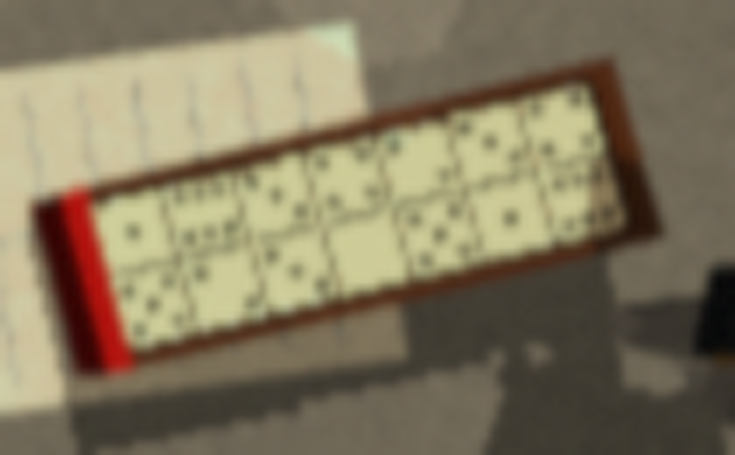

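View pics/t4d.png

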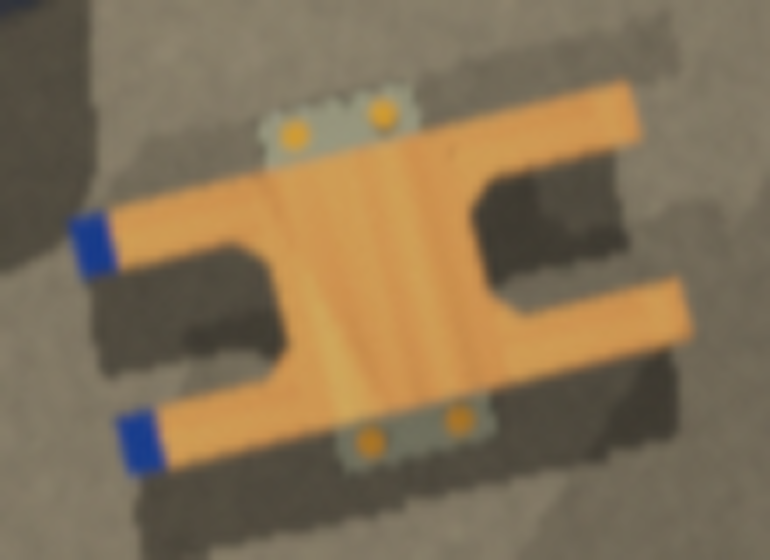

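```bash
python3 - <<'E'
from h import *
_,K,R,t,s=cam("top")
def pose(B,z):
    P=ray(B,z,K,R,t);y=(P[0]+P[1]-P[2]-P[3])[:2]
    print([np.linalg.norm(P[i]-P[(i+1)%4]).round(1) for i in range(4)]); return np.arctan2(-y[0],y[1]),P.mean(0)[:2],P
T=np.array([[63,188],[108,372],[662,235],[612,62]])/7+[425,175]-.43
S=np.array([[70,220],[130,476],[692,338],[630,82]])/7+[285,200]-.43
tt,tc,TP=pose(T,38); st,sc,SP=pose(S,48); print(tt,tc,st,sc)
Rz=np.array([[np.cos(st),-np.sin(st)],[np.sin(st),np.cos(st)]])
print("tray corners in sleeve",((TP[:,:2]-sc)@Rz).round(1)); print("mid",((tc-sc)@Rz).round(1))
# cutouts/leg midline from near-plain leg inner edges
print("TCP",((s["eef_pos"][:2]-sc)@Rz).round(1))
E
```

```text
[np.float64(56.1), np.float64(169.4), np.float64(53.3), np.float64(168.0)]
[np.float64(76.8), np.float64(169.2), np.float64(77.0), np.float64(169.9)]
0.20717994701557987 [ 598.7796382  -291.39848563] 0.21432270819896324 [535.37762969  -3.72672259]
tray corners in sleeve [[  29.4 -210.9]
 [ -26.7 -209.6]
 [ -26.5 -379. ]
 [  26.8 -378.9]]
mid [   0.8 -294.6]
TCP [  -1.1 -357.4]
```

The tray lies on the sleeve axis within about 1 mm and 0.01 rad. Finish the wrist turn, descend and grip the rear.

Emit:
{"method": "arm_command", "body": {
  "deltas": [
    {"xyz": [0.001,0,0],"turn": [0,0,0.15]},
    {"xyz": [0,0,0],"turn": [0,0,0.15]},
    {"xyz": [0,0,0],"turn": [0,0,0.15]},
    {"xyz": [0,0,-0.03],"turn": [0,0,0.037]},
    {"xyz": [0,0,-0.03],"turn": [0,0,0]},
    {"xyz": [0,0,-0.025],"turn": [0,0,0]},
    {"xyz": [0,0,-0.01],"turn": [0,0,0]},
    {"xyz": [0,0,-0.006],"turn": [0,0,0]},
    {"xyz": [0,0,0],"turn": [0,0,0]}
  ]
}}

```text
clock: 20.75
eef_pos: [611.5, -352.8, 16.1]
eef_rot: [3.141, 0.001, 1.779]
wrist_force: [-0.8, -0.1, -0.2]
finger_gap: 93.8
```

Emit:
{"method": "arm_command", "body": {
  "deltas": [
    {"xyz": [0,0,0],"turn": [0,0,0]},
    {"xyz": [0,0,0],"turn": [0,0,0]},
    {"xyz": [0,0,0],"turn": [0,0,0]},
    {"xyz": [0,0,0],"turn": [0,0,0]},
    {"xyz": [0,0,0],"turn": [0,0,0]},
    {"xyz": [0,0,0],"turn": [0,0,0]},
    {"xyz": [0,0,0],"turn": [0,0,0]}
  ],
  "gripper": 1,
  "force": 20
}}

```text
clock: 21.62
eef_pos: [611.3, -352.7, 15.5]
eef_rot: [3.142, 0.0, 1.78]
wrist_force: [-0.9, 1.2, 0.9]
finger_gap: 55.8
```

Emit:
{"method": "arm_command", "body": {
  "deltas": [
    {"xyz": [-0.0013,0.006,0],"turn": [0,0,0.006]},
    {"xyz": [-0.0026,0.012,0],"turn": [0,0,0]},
    {"xyz": [-0.0033,0.015,0],"turn": [0,0,0]},
    {"xyz": [-0.0033,0.015,0],"turn": [0,0,0]},
    {"xyz": [-0.0033,0.015,0],"turn": [0,0,0]},
    {"xyz": [-0.0033,0.015,0],"turn": [0,0,0]},
    {"xyz": [-0.0033,0.015,0],"turn": [0,0,0]},
    {"xyz": [-0.0026,0.012,0],"turn": [0,0,0]},
    {"xyz": [-0.0011,0.005,0],"turn": [0,0,0]},
    {"xyz": [0,0,0],"turn": [0,0,0]}
  ]
}}

```text
clock: 22.88
eef_pos: [587.1, -241.9, 15.5]
eef_rot: [-3.141, -0.001, 1.786]
wrist_force: [-1.7, 4.6, 4.4]
finger_gap: 55.8
```

```bash
python3 - <<'E'
from h import *
im,K,R,t,s=cam("top"); print(s["clock"],s["eef_pos"],s["eef_rot"],s["wrist_force"])
cv2.imwrite("pics/t5.png",cv2.resize(im[180:290,290:480][:,:,::-1],None,fx=4,fy=4,interpolation=cv2.INTER_CUBIC))
im,K,R,t,s=cam("wrist");cv2.imwrite("pics/w5.png",im[:,:,::-1])
E
```

```text
22.875 [ 587.09646602 -241.86874353   15.50527643] [-3.14132406e+00 -1.20805099e-03  1.78613057e+00] [-1.73010192  4.58712456  4.35507151]
```

View pics/t5.png

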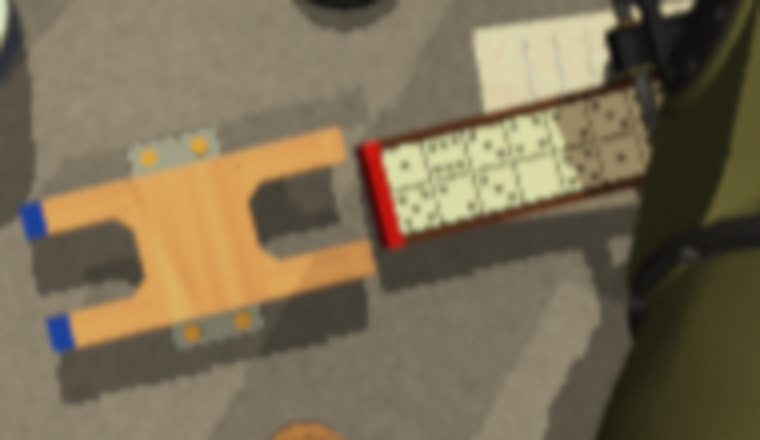

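View pics/w5.png

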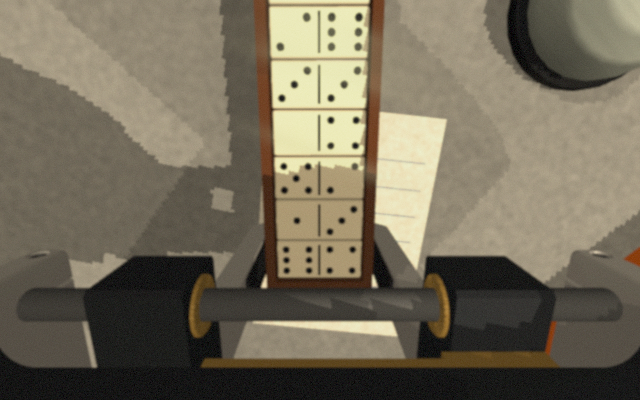

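The red end sits just before the plain mouth (front top corners about (362,143) and (388,248) in the crop). I'll check the lateral fit.

```bash
python3 - <<'E'
from h import *
_,K,R,t,s=cam("top")
th=.215;Rz=np.array([[np.cos(th),-np.sin(th)],[np.sin(th),np.cos(th)]]);sc=[535.3,-3.6]
f=lambda c,z:((ray(np.array(c)/4+[290,180]-.375,z,K,R,t)[:,:2]-sc)@Rz).round(1)
print(f([[361,143],[387,248],[650,180],[625,85]],38), f([[22,205],[52,350],[374,272],[342,127]],48))
E
```

```text
[[  27.9  -95.2]
 [ -28.1  -94.7]
 [ -26.6 -235.7]
 [  24.3 -236.1]] [[ 38.5  83.3]
 [-37.2  85.6]
 [-37.9 -83.9]
 [ 38.  -86.5]]
```

Centred within about 0.5 mm. Insert slowly at first, watching the force.

Emit:
{"method": "arm_command", "body": {
  "deltas": [
    {"xyz": [-0.0011,0.005,0],"turn": [0,0,0]},
    {"xyz": [-0.0011,0.005,0],"turn": [0,0,0]},
    {"xyz": [-0.0011,0.005,0],"turn": [0,0,0]},
    {"xyz": [-0.0011,0.005,0],"turn": [0,0,0]},
    {"xyz": [-0.0013,0.006,0],"turn": [0,0,0]}
  ]
}}

```text
clock: 23.65
eef_pos: [581.4, -216.4, 15.5]
eef_rot: [3.141, 0.0, 1.786]
wrist_force: [0.7, -3.3, 3.7]
finger_gap: 56.2
```

Emit:
{"method": "arm_command", "body": {
  "deltas": [
    {"xyz": [-0.0013,0.006,0],"turn": [0,0,0]},
    {"xyz": [-0.0013,0.006,0],"turn": [0,0,0]},
    {"xyz": [-0.0013,0.006,0],"turn": [0,0,0]}
  ]
}}

```text
clock: 24.02
eef_pos: [577.5, -198.3, 15.5]
eef_rot: [3.141, 0.0, 1.786]
wrist_force: [1.2, -3.1, 2.9]
finger_gap: 55.7
```

Emit:
{"method": "arm_command", "body": {
  "deltas": [
    {"xyz": [-0.0019,0.009,0],"turn": [0,0,0]},
    {"xyz": [-0.0019,0.009,0],"turn": [0,0,0]},
    {"xyz": [-0.0019,0.009,0],"turn": [0,0,0]},
    {"xyz": [-0.0019,0.009,0],"turn": [0,0,0]},
    {"xyz": [-0.0019,0.009,0],"turn": [0,0,0]}
  ]
}}

```text
clock: 24.65
eef_pos: [567.9, -153.0, 15.5]
eef_rot: [3.142, 0.0, 1.786]
wrist_force: [1.3, -4.0, 4.6]
finger_gap: 56.0
```

Emit:
{"method": "arm_command", "body": {
  "deltas": [
    {"xyz": [-0.0019,0.009,0],"turn": [0,0,0]},
    {"xyz": [-0.0019,0.009,0],"turn": [0,0,0]},
    {"xyz": [-0.0019,0.009,0],"turn": [0,0,0]},
    {"xyz": [-0.0019,0.009,0],"turn": [0,0,0]},
    {"xyz": [-0.0019,0.009,0],"turn": [0,0,0]},
    {"xyz": [0,0,0],"turn": [0,0,0]}
  ]
}}

```text
clock: 25.4
eef_pos: [558.3, -107.2, 15.5]
eef_rot: [-3.141, -0.001, 1.786]
wrist_force: [-0.2, 3.5, 6.2]
finger_gap: 55.7
```

No jamming. Release, lift, go behind the brown end and close.

Emit:
{"method": "arm_command", "body": {
  "deltas": [
    {"xyz": [0,0,0],"turn": [0,0,0]},
    {"xyz": [0,0,0],"turn": [0,0,0]},
    {"xyz": [0,0,0],"turn": [0,0,0]},
    {"xyz": [0,0,0],"turn": [0,0,0]},
    {"xyz": [0,0,0.02],"turn": [0,0,0]},
    {"xyz": [0,0,0.04],"turn": [0,0,0]},
    {"xyz": [0,0,0.04],"turn": [0,0,0]},
    {"xyz": [0.005,-0.022,0.01],"turn": [0,0,0]},
    {"xyz": [0.005,-0.022,0],"turn": [0,0,0]},
    {"xyz": [0,0,0],"turn": [0,0,0]}
  ],
  "gripper": 0
}}

```text
clock: 26.65
eef_pos: [568.1, -154.7, 123.5]
eef_rot: [-3.139, -0.001, 1.783]
wrist_force: [-0.4, -0.1, -0.7]
finger_gap: 94.0
```

Emit:
{"method": "arm_command", "body": {
  "deltas": [
    {"xyz": [0,0,0],"turn": [0,0,0]},
    {"xyz": [0,0,0],"turn": [0,0,0]},
    {"xyz": [0,0,0],"turn": [0,0,0]},
    {"xyz": [0,0,0],"turn": [0,0,0]},
    {"xyz": [0,0,0],"turn": [0,0,0]},
    {"xyz": [0,0,0],"turn": [0,0,0]},
    {"xyz": [0,0,0],"turn": [0,0,0]},
    {"xyz": [0,0,0],"turn": [0,0,0]},
    {"xyz": [0,0,0],"turn": [0,0,0]}
  ],
  "gripper": 1
}}

```text
clock: 27.78
eef_pos: [568.6, -152.7, 125.5]
eef_rot: [3.142, 0.0, 1.786]
wrist_force: [0.5, -0.6, 0.7]
finger_gap: 7.7
```

```bash
python3 - <<'E'
from h import *
im,K,R,t,s=cam("top"); print(s["clock"],s["eef_pos"],s["eef_rot"],s["finger_gap"])
cv2.imwrite("pics/t6.png",cv2.resize(im[180:290,290:480][:,:,::-1],None,fx=4,fy=4,interpolation=cv2.INTER_CUBIC))
im,K,R,t,s=cam("wrist");cv2.imwrite("pics/w6.png",im[:,:,::-1])
E
```

```text
27.775 [ 568.5597049  -152.69720129  125.47347357] [3.14156164e+00 3.07353136e-05 1.78579370e+00] 7.659421002837386
```

View pics/t6.png

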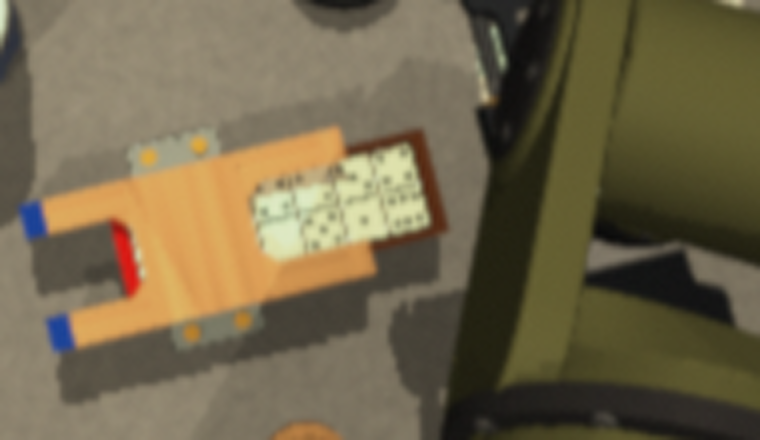

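View pics/w6.png

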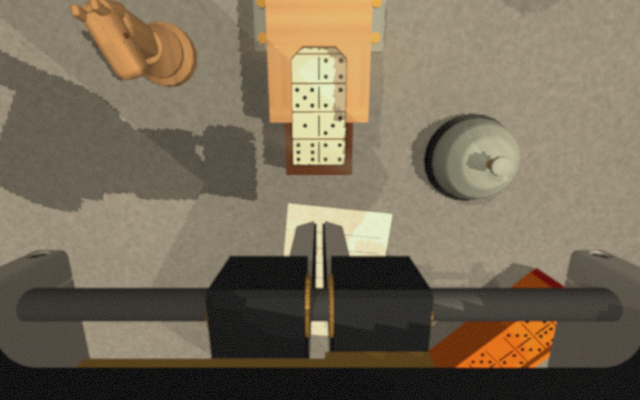

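The tray is in with about 45 mm of its brown end still out (corners about (423,130) and (447,232)). The fingertip is about 15 mm behind it. Descend and push.

Emit:
{"method": "arm_command", "body": {
  "deltas": [
    {"xyz": [0,0,-0.03],"turn": [0,0,0]},
    {"xyz": [0,0,-0.03],"turn": [0,0,0]},
    {"xyz": [0,0,-0.025],"turn": [0,0,0]},
    {"xyz": [0,0,-0.012],"turn": [0,0,0]},
    {"xyz": [0,0,0],"turn": [0,0,0]}
  ]
}}

```text
clock: 28.5
eef_pos: [568.4, -152.6, 28.2]
eef_rot: [-3.141, -0.0, 1.786]
wrist_force: [-0.4, -0.7, 0.2]
finger_gap: 0.6
```

Emit:
{"method": "arm_command", "body": {
  "deltas": [
    {"xyz": [-0.0011,0.005,0],"turn": [0,0,0]},
    {"xyz": [-0.0011,0.005,0],"turn": [0,0,0]},
    {"xyz": [-0.0011,0.005,0],"turn": [0,0,0]},
    {"xyz": [-0.0011,0.005,0],"turn": [0,0,0]},
    {"xyz": [-0.0011,0.005,0],"turn": [0,0,0]},
    {"xyz": [-0.0011,0.005,0],"turn": [0,0,0]},
    {"xyz": [-0.0011,0.005,0],"turn": [0,0,0]},
    {"xyz": [-0.0011,0.005,0],"turn": [0,0,0]},
    {"xyz": [-0.0011,0.005,0],"turn": [0,0,0]},
    {"xyz": [-0.0009,0.004,0],"turn": [0,0,0]},
    {"xyz": [0,0,0],"turn": [0,0,0]}
  ]
}}

```text
clock: 29.88
eef_pos: [557.4, -103.0, 28.1]
eef_rot: [-3.141, -0.001, 1.786]
wrist_force: [0.9, 0.7, 0.6]
finger_gap: 0.3
```

```bash
python3 - <<'E'
from h import *
im,K,R,t,s=cam("top"); print(s["clock"],s["eef_pos"],s["eef_rot"],s["finger_gap"])
th=.215;Rz=np.array([[np.cos(th),-np.sin(th)],[np.sin(th),np.cos(th)]]);sc=[535.3,-3.6]
print((s["eef_pos"][:2]-sc)@Rz)
cv2.imwrite("pics/t7.png",cv2.resize(im[200:280,285:395][:,:,::-1],None,fx=7,fy=7,interpolation=cv2.INTER_CUBIC))
hsv=cv2.cvtColor(im,cv2.COLOR_RGB2HSV)
red=(cv2.inRange(hsv,(0,150,80),(6,255,255))|cv2.inRange(hsv,(174,150,80),(180,255,255)))
m=np.zeros_like(red); m[205:275,290:340]=red[205:275,290:340]; ys,xs=np.nonzero(m)
l=(ray(np.c_[xs,ys],38,K,R,t)[:,:2]-sc)@Rz; print(l.min(0),l.max(0))
E
```

```text
29.875 [ 557.37720149 -103.01050042   28.13372161] [-3.14075699e+00 -9.49760622e-04  1.78611537e+00] 0.3286342378051396
[   0.35993009 -101.8318264 ]
[-19.68920287  69.136489  ] [18.96712478 77.63310335]
```

View pics/t7.png

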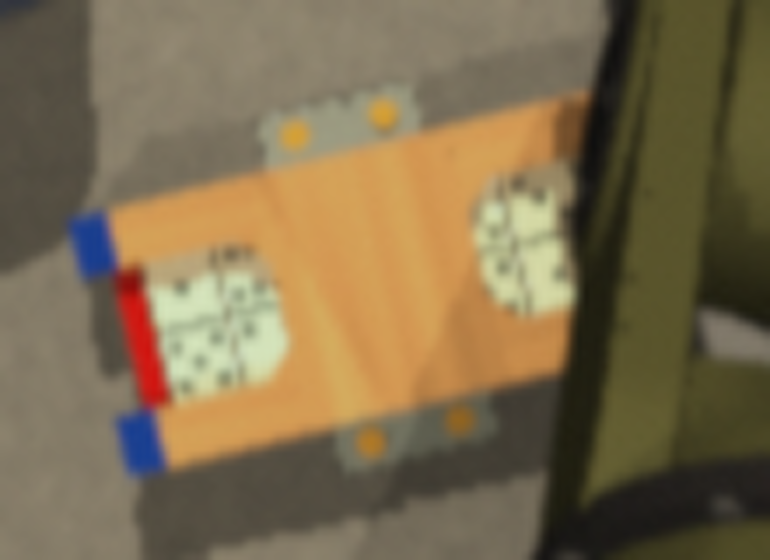

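The red end is at y ≈ 76–77 (two estimates). About 8 mm to go.

Emit:
{"method": "arm_command", "body": {
  "deltas": [
    {"xyz": [-0.0009,0.004,0],"turn": [0,0,0]},
    {"xyz": [-0.0008,0.0038,0],"turn": [0,0,0]},
    {"xyz": [0,0,0],"turn": [0,0,0]},
    {"xyz": [0,0,0],"turn": [0,0,0]}
  ]
}}

```text
clock: 30.42
eef_pos: [556.0, -95.7, 28.5]
eef_rot: [3.142, -0.0, 1.786]
wrist_force: [0.3, 0.2, 1.4]
finger_gap: 0.5
```

Emit:
{"method": "arm_command", "body": {
  "deltas": [
    {"xyz": [0.001,-0.005,0],"turn": [0,0,0]},
    {"xyz": [0.002,-0.01,0],"turn": [0,0,0]},
    {"xyz": [0,0,0.04],"turn": [0,0,0]},
    {"xyz": [0,0,0.05],"turn": [0,0,0]},
    {"xyz": [0,-0.03,0.05],"turn": [0,0,0]},
    {"xyz": [0,-0.05,0.02],"turn": [0,0,0]},
    {"xyz": [0,-0.05,0],"turn": [0,0,0]},
    {"xyz": [0,-0.04,0],"turn": [0,0,0]},
    {"xyz": [0,0,0],"turn": [0,0,0]}
  ]
}}

```text
clock: 31.55
eef_pos: [558.3, -283.8, 188.0]
eef_rot: [-3.141, -0.0, 1.782]
wrist_force: [0.4, -0.6, -0.1]
finger_gap: 0.2
```

```bash
python3 - <<'E'
from h import *
im,K,R,t,s=cam("top"); print(s["clock"],s["eef_pos"],s["wrist_force"])
cv2.imwrite("pics/t8.png",cv2.resize(im[200:280,285:395][:,:,::-1],None,fx=7,fy=7,interpolation=cv2.INTER_CUBIC))
cv2.imwrite("pics/t8f.png",im[:,:,::-1])
im,K,R,t,s=cam("wrist");cv2.imwrite("pics/w8.png",im[:,:,::-1])
im,K,R,t,s=cam("scene");cv2.imwrite("pics/s8.png",cv2.resize(im[130:290,170:450][:,:,::-1],None,fx=2.8,fy=2.8,interpolation=cv2.INTER_CUBIC))
E
```

```text
31.55 [ 558.29477071 -283.83927738  187.96442184] [ 0.41920451 -0.59994257 -0.05609201]
```

View pics/t8.png

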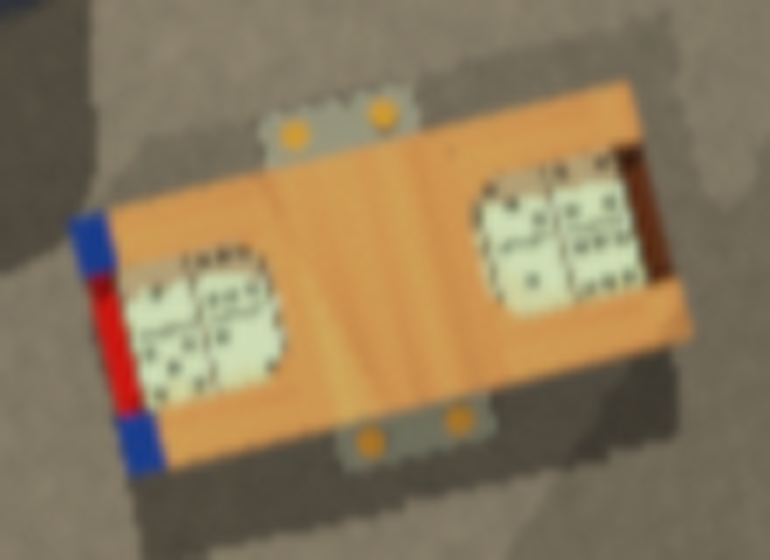

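View pics/w8.png

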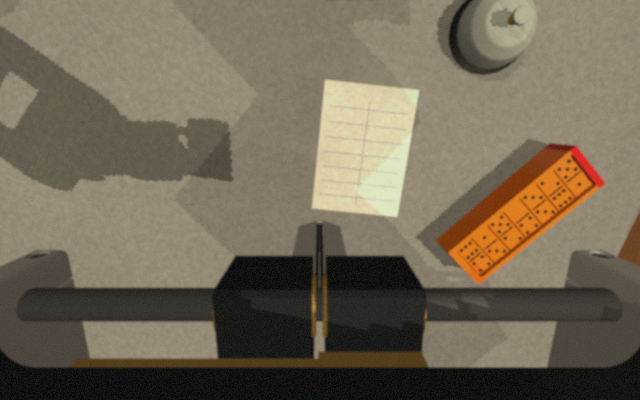

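View pics/s8.png

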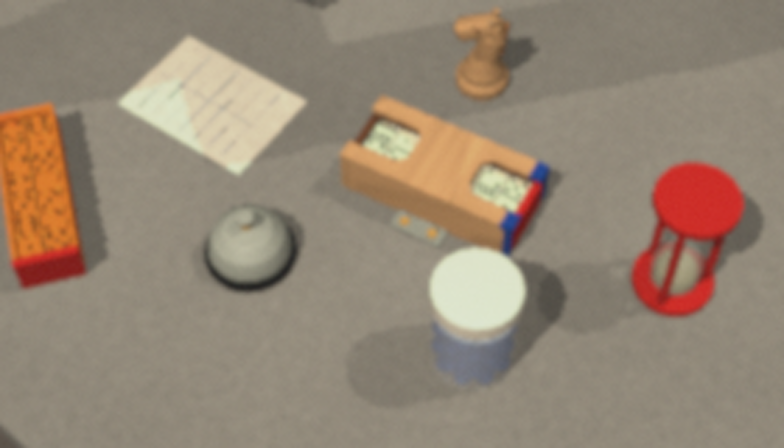

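The red end lies between the blue edges (front edge about (92,283)–(120,412)) and the brown end at the plain mouth (about (641,150)–(672,275)). I'll quantify the flushness.

```bash
python3 - <<'E'
from h import *
im,K,R,t,s=cam("top")
th=.215;Rz=np.array([[np.cos(th),-np.sin(th)],[np.sin(th),np.cos(th)]]);sc=[535.3,-3.6]
f=lambda c,z:((ray(np.array(c)/7+[285,200]-.43,z,K,R,t)[:,:2]-sc)@Rz).round(1)
print("red edge",f([[90,283],[121,412]],38).tolist(),"brown",f([[641,150],[674,277]],38).tolist())
print("mouths",f([[70,220],[130,476],[692,338],[630,82]],48).tolist())
hsv=cv2.cvtColor(im,cv2.COLOR_RGB2HSV)
red=(cv2.inRange(hsv,(0,150,80),(6,255,255))|cv2.inRange(hsv,(174,150,80),(180,255,255)))
m=np.zeros_like(red); m[205:275,290:340]=red[205:275,290:340]; ys,xs=np.nonzero(m)
l=(ray(np.c_[xs,ys],38,K,R,t)[:,:2]-sc)@Rz; print(l.min(0),l.max(0))
print("TCP",(np.array([556,-95.7])-sc)@Rz)
a=cv2.imread("pics/top0.png").astype(int); b=im[:,:,::-1].astype(int); d=(abs(a-b).max(2)>60).astype(np.uint8)
for n,(x,y) in dict(jar=(272,183),bell=(376,163),knight=(368,298),hg=(232,272)).items(): print(n,d[y-22:y+22,x-25:x+25].sum())
E
```

```text
red edge [[19.2, 84.0], [-20.0, 83.9]] brown [[18.4, -84.8], [-20.4, -84.9]]
mouths [[38.5, 84.5], [-38.3, 84.8], [-38.5, -84.4], [38.5, -85.4]]
[-19.71508155  77.23618323] [18.94019011 85.24468641]
TCP [  0.57411321 -94.39581767]
jar 0
bell 0
knight 0
hg 0
```

Both ends are flush within about 1 mm, and the bystanders' pixels are unchanged. Hand in.

```bash
python3 -c "
from cell import *
print(sign_off()); print(read_state()['clock'])"
```

```text
the job is handed in; nothing more can be done
None
the job is handed in; nothing more can be done
```

The tray is turned end for end and back in the sleeve, and the job was handed in at about 32 s of the 72 s limit. No verdict was reported. I pushed it out from the blue mouth with closed fingertips and pinched its red end to pull it clear. I then turned it 180° flat on the shelf, slid it back in red end first, and pushed the brown end flush.

- **Fit:** the top camera put the red end at y ≈ +84 to +85 mm and the brown end at y ≈ −85 mm, with tray corners symmetric to within about 1 mm. The allowed range is 79 to 91 mm. The fingertip position implies the brown end at about −86.4 mm, roughly 1.5 mm off the camera, which is within the calibration error.
- **Out of the sleeve:** the tray's centre reached about 264 mm from the sleeve's centre (171 mm needed).
- **Bystanders:** the top-view pixels around the jar, bell, knight and hourglass show no change from the first picture.
- **Forces and contact:** the wrist force readings stayed below 10 N, and the gripper was well clear of everything at hand-in.
- **One refusal:** one move call early on was refused because some rows had no turn value. I sent it again, and nothing was affected.

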